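Load a thin chip carrier into the curing press and wind the press down

TASK

The thin copper carrier with the freshly glued chip has to cure under pressure. Put it in the curing press, chip up, pushed all the way home against the two stop pins, then wind the T-handle clockwise until its collar comes down on the brass bush. The carrier is too thin to pinch off the flat table, so slide it out over the front edge of the table to get hold of it; do not touch the chip with the fingers, and leave the sample box, red cap, tweezers and solvent bottle where they are.

Things in the scene. Friction and masses are not known exactly. Their poses are not given: they have to be found in the camera images.
- carrier: Copper-coloured flat plate, 120 (own x) x 44 (own y) x 2 mm, 95 g, flat on the table, on either side of the robot's centre line. Origin at the centre of its underside, z up, x along its length; both ends are alike. The chip sits on the middle of its top; the rest of the top is bare and may be pressed on, to drag the plate; it slides easily on the table (friction about 0.15). It may be gripped by its long sides.
- chip: The fragile chip, fixed on the middle of the carrier's top: 14 x 14 x 2 mm white ceramic with a dark die; origin at the centre of its underside. Its top is 4 mm above the carrier's underside.
- carrier_end1 (a point): Middle of one short end of the carrier, on its underside, 60 mm from the carrier's origin along -x.
- carrier_end2 (a point): Middle of the other short end of the carrier, on its underside, 60 mm from the origin along +x.
- table_edge (a point): Point on the front edge of the table, the side nearest the robot. The edge is straight, along y, at this x; the table top is at z = 0 and there is free air below and before the edge, so that a plate end slid out over it can be gripped by both long sides with the fingers pointing down, tips below the table top.
- press: Curing press, fixed on the table, on either side of the robot's centre line. Black foot plate 126 x 104 x 10 mm, x = -58 to +68 mm. Origin on the table under the screw axis; +x points from the open entry (robot's side) to the stop pins, z up. Flat aluminium bed on it, top 20 mm high, 60 mm wide, x = -39 to +67 mm. Two steel stop pins on the bed, front faces at x = +60 mm.
- entry (a point): Front end of the press's bed, at bed height on the middle line, x = -66 mm in the press. From x = -66 to -39 mm the bed is just two arms, each 11 mm wide, centred 24.5 mm either side, with a 38 mm wide open finger gap between them (under the gap lies the foot plate, top 10 mm high, from x = -58 mm on).
- nest (a point): Point of the press on its bed, 20 mm high, on the screw axis: the carrier's origin is here when fully home (end on both pins). Axes as the press's; the carrier goes in along +x, between black rails with inner faces 24 mm either side of the middle, 6 mm high, x = -47 to +61 mm, flared at the entry to 30 mm either side at x = -61 mm. At the start the foot hangs 3.2 mm or more above where the chip goes.
- bridge (a point): Top of the brass bush (radius 12 mm), on the screw axis, 94 mm above the table. The bush stands on the press's aluminium bridge: 26 mm deep in x, 108 mm wide in y, underside 70 mm and top 86 mm above the table, two flat screw heads on it to 90 mm. Two 12 mm columns 42 mm either side carry it.
- t_handle (a joint): Turn of the T-handle, rad; grows clockwise seen from above, which winds the screw down 10 mm a full turn (1.592 mm a rad); stops hard at 9.425, when the collar under the hub sits on the brass bush. It starts 0.72 to 1 turn short of that. Friction 0.15 N m; it stays where left. In the press's frame end_a lies at angle minus this value from +x (anticlockwise positive).
- bar_mid (a point): Middle of the T-handle's cross bar, on the screw axis; sinks with the handle: 112 mm above the table at the stop, 1.592 mm more for each rad before it. The bar is level round steel, 8.4 mm thick, 96 mm long in all, with black end caps 13 mm thick over the last 9 mm; hub in the middle 17 mm thick, 10 mm under to 10 mm over the bar's axis. Free air between the arms and the bridge.
- end_a (a point): Point on the cross bar's axis 30 mm from the middle towards one end: a good place to grip that arm from above.
- end_b (a point): Point on the cross bar's axis 30 mm from the middle towards the other end.
- foot (a joint): How far the sprung foot (brass disc, 23 mm across, rubber face) under the screw is pushed up into its sleeve, m: 0 when it hangs free; about 0.004 with the carrier under it and the handle at its stop (about 8 N on the chip); at most 0.007.
- gel_box: White and clear sample box, 52 x 52 x 16 mm, standing near the carrier, to be left alone; origin under its centre.
- cap: Round red protective cap, 36 mm across, 12 mm high, near the carrier, to be left alone; origin under its centre.
- tweezers: Steel tweezers lying near the carrier, 15 (own x) x 120 (own y) x 8 mm, to be left alone; origin under the middle.
- bottle: White solvent bottle with red spout, 56 mm across, 135 mm high, standing near the press, to be left alone; origin under its centre.
There are look-alikes about, which are no part of the job. Leave any purple look-alike of the carrier alone.

How it is judged:
On the way, in this order (a step that is already met when the one before it is completed fails the run):
1. an end of the carrier has been slid out at least 15 mm over the table's front edge, the carrier still lying flat (world x of any of carrier_end1, carrier_end2 below 0.3725 m and world x of carrier above 0.3875 m and height (world z) of carrier between -0.003 and 0.003 m and angle between carrier's own z axis and vertical below 0.08 rad), for 0.1 s.
2. the carrier lies flat in the nest, chip up, home against the stop pins (x of carrier in the frame of nest between -0.003 and 0.003 m and y of carrier in the frame of nest between -0.0035 and 0.0035 m and z of carrier in the frame of nest below 0.002 m and angle between the x axis of carrier and the x axis of press, either way round below 0.08 rad and angle between carrier's own z axis and vertical below 0.06 rad), for 0.2 s.
3. the T-handle is wound down to its stop with the foot pressing on the chip (value of joint t_handle above 9.075 rad and value of joint foot above 0.003 m), for 0.2 s.
At the end, for the whole second after the job is handed in: The carrier rests flat in the nest, chip up, within 3 mm of fully home (3.5 mm sideways, 0.08 rad), the T-handle is within 0.35 rad of its stop, the sprung foot is pushed in at least 3 mm and presses on the chip with more than 3 N (all of step 2 and all of step 3 and contact force between foot and chip above 3 N and linear speed of carrier below 0.01 m/s); the robot touches nothing.
It fails at once if the fingers touch the chip (contact force between chip and the fingers above 0.5 N).
It fails at once if the sample box is moved more than 15 mm (distance of gel_box from where it was at the start of the episode above 0.015 m).
It fails at once if the red cap is moved more than 15 mm (distance of cap from where it was at the start of the episode above 0.015 m).
It fails at once if the tweezers is moved more than 15 mm (distance of tweezers from where it was at the start of the episode above 0.015 m).
It fails at once if the solvent bottle is moved more than 15 mm (distance of bottle from where it was at the start of the episode above 0.015 m).
It also fails if it takes over 72 s, if anything falls off the work surface, if the arm or the gripper's body presses on something with over 40 N, if the wrist force passes 120 N, or if a joint passes its speed limit or range.

ROBOT

A 6-joint arm with a two-finger parallel gripper is mounted at the origin on a cart in front of the work surface, level with it; the furniture and walls round the work are solid. World frame = base frame: x ahead of the robot, y to its left, z up, the work surface at z = 0. Lengths are in m, angles in rad, forces in N, time in s.
With the tool pointing down it reaches from about 0.35 to 0.85 m from the base axis. Payload 8.1 kg.
Tool frame: the origin (TCP) lies midway between the tips of the shut fingers; the grasp point (between the pads) lies robot.grip_depth behind it (robot.grip_depth is the distance from the TCP to the grasp point, in m); z points along the fingers, y is the line along which they close (so a half turn about z gives the same grasp; the last joint's range is limited). The gripper opens to 93 mm and grips with 3 to 60 N. Pads are 15 mm wide; open, the fingers measure 128 mm over their backs; the gripper's body (75 mm by 188 mm) begins 65 mm behind the grasp point.
Start: joints at [1.048, 0.13, 1.488, -0, 1.523, -0.085], TCP at [0.254, 0.543, 0.194] pointing down, gripper open.
Joint ranges: [-2.96, 2.96], [-0.89, 2.26], [0.02, 2.5], [-1.34, 4.48], [0, 2.73], [-2.66, 2.66]. Speed limits (rad/s): [2.39, 2.39, 2.79, 3.14, 3.14, 3.14].

INTERFACE

Orientations are given as a rotation vector (axis times angle).
In Python, from plant import robot gives the robot as it stands.
- The arm moves only by the tool carry_out, never from a script. Its argument "rows" is a list of rows, each a list of 6 numbers: the shift along the tool's x, y, z in m, then the turn, a rotation vector about the tool's x, y, z in degrees. A call has 1 to 12 rows; each row is the pose to reach, as a shift and turn from the pose commanded when the call began, along the tool's axes at that moment; what a row does not reach only later rows make up. A row lasts 1/8 s, in which the tool goes at most 62.5 mm and 10.7 degrees, less where a joint would pass 70% of its speed; a pose out of reach is approached as far as the arm can. A call with a gripper value outside its range is refused whole. "jaw" is the closure in counts, from 0 (fully open) to 255 (shut), set as the call begins (left out, the last holds). The fingers move at their own pace and stop on an object; "force" is the grip in N (left out, the last holds). Time passes only in rows, so rows that repeat a pose let the fingers close. It gives the time, the measured TCP pose, the force, the opening and the grip force at its end, in the units of the state.
- robot.read_state(): the state, without advancing time (a new reading comes with each control period).
- robot.read_camera(name): name is "scene" or "top"; returns the picture (384x512x3 uint8, red, green, blue); there is no depth.
- robot.camera_model(name): a dict with "fx", "fy", "cx", "cy" (pixels), "R" (3x3) and "t" (3): a world point X has camera coordinates R X + t. Camera axes: x right, y down, z forward; pixel columns grow to the right and rows downward; lengths in m; the calibration is good to about 2 mm. A picture is of the moment at which its call begins. camera_model takes no time and is no camera call.
- robot.close_job(): hands the job in; it is judged then, once.
Trained networks look in the newest picture that a camera, given by its name, has taken for a name from the list of things; names that differ only in an ending like _2 or _b are one class to them, and where a whole thing is asked for, a point or a joint stands for the part that bears it (a point fixed in the world has none). Each returns a list of dicts, best first, with "conf" (0 to 1); they miss things now and then, are a little off and sometimes report something else, mostly with a low value. They report only what shows in the picture. A call takes as long as a camera call. They do not tell look-alikes from the thing itself.
- robot.outline_of(camera, target): "pixels" (384x512 bool, what is visible of it) and "pixel" ([column, row] in pixels, amid what is visible of it).
The state is a dict: "t": time; "q": joint angles; "dq": joint speeds; "joint_torque": joint torques, N m; "tool_pos": TCP position; "orientation": TCP orientation; "force": force on the tool from outside, world axes, zero at the start; "wrist_torque": the same for the moment, N m; "opening": finger opening in m; "gripper_force": force on a finger pad.
Only numpy, scipy, OpenCV 4.12 (cv2) and the standard library are available. Lean on these libraries where they do the work, as an engineer would, in place of code of your own. Each camera call takes 0.05 s, during which the arm holds its last target. There are 200 camera calls.

## Working session

There is one attempt and no reset: what is moved stays moved. The work goes in short steps, Python scripts to look and compute and a tool call to move; the robot and the scene stay as the last step left them, time stands still between calls to the robot, and variables do not carry over. Pictures are saved under pics/ and viewed, at most 13 in all, crops included, and the job is handed in when it is done.

Besides the shell and the picture viewer there is one more tool, called after "Emit:" as name([rows], argument=value, ...), one row to a line, values as JSON. carry_out: Moves the arm, as the interface text tells. Its arguments: {"type":"object","properties":{"rows":{"type":"array"},"jaw":{"type":"number"},"force":{"type":"number"}},"required":["rows"]}

```bash
mkdir -p pics; ls; python3 - <<'E'
from plant import robot
import cv2,numpy as np
for n in("scene","top"):
    im=robot.read_camera(n); cv2.imwrite(f"pics/{n}0.png",cv2.cvtColor(im,cv2.COLOR_RGB2BGR)); 
    m=robot.camera_model(n); print(n,m)
    for k in("carrier","press","chip","t_handle","gel_box","cap","tweezers","bottle"):
        print(k,[(round(d['conf'],2),np.round(d['pixel']).tolist(),int(d['pixels'].sum())) for d in robot.outline_of(n,k)[:3]])
s=robot.read_state();print(s, robot.grip_depth)
E
```

```text
pics
scene {'fx': 462.37208901268923, 'fy': 462.37208901268923, 'cx': 249.2776665268012, 'cy': 187.20415244585433, 'R': array([[ 0.5304679 , -0.84763459, -0.01092748],
       [-0.35264678, -0.20893494, -0.91213291],
       [ 0.77087227,  0.48771077, -0.40974889]]), 't': array([-0.28054802,  0.2793894 ,  0.88779421])}
carrier [(0.85, [397.0, 275.0], 655), (0.77, [319.0, 242.0], 419)]
press [(0.71, [170.0, 194.0], 1394)]
chip [(0.69, [320.0, 242.0], 452)]
t_handle [(0.58, [170.0, 165.0], 175)]
gel_box [(0.5, [286.0, 228.0], 312)]
cap []
tweezers [(0.44, [345.0, 241.0], 84)]
bottle [(0.97, [214.0, 198.0], 672), (0.45, [346.0, 249.0], 52)]
top {'fx': 430.8687661225973, 'fy': 430.8687661225973, 'cx': 253.67140574296113, 'cy': 196.86565770869285, 'R': array([[-0.0168621 , -0.99984552, -0.00496116],
       [-0.98183252,  0.01749583, -0.18894127],
       [ 0.18899888,  0.00168508, -0.98197586]]), 't': array([-0.03445167,  0.50833918,  1.25890056])}
carrier [(0.86, [309.0, 195.0], 543), (0.8, [376.0, 200.0], 528), (0.73, [334.0, 197.0], 36)]
press [(0.57, [149.0, 198.0], 1380)]
chip []
t_hand
[... 165 characters left out ...]
1.0, 191.0], 344)]
{'t': 0.9, 'q': array([ 1.04757695e+00,  1.30376980e-01,  1.48820738e+00, -9.83891531e-06,
        1.52300973e+00, -8.54143178e-02]), 'dq': array([-0.00023963, -0.00158221,  0.00033057, -0.00089613,  0.00179557,
        0.0016602 ]), 'joint_torque': array([-1.52904599e-03, -5.59759676e+01, -4.92051387e+01,  7.64505286e-02,
        2.27584544e-02, -9.23591460e-05]), 'tool_pos': array([0.25436224, 0.54341404, 0.19444492]), 'orientation': array([ 6.82220798e-01,  3.06661425e+00, -6.77084873e-06]), 'force': array([-0.52152114, -0.18514814,  0.60123235]), 'wrist_torque': array([ 0.00924927, -0.00504208, -0.02590946]), 'gripper_force': 0.0, 'opening': 0.09270220653631195} 0.0188
```

```bash
python3 - <<'E'
import cv2
a=cv2.imread("pics/top0.png")[140:260,90:430]; b=cv2.imread("pics/scene0.png")[130:330,100:460]
cv2.imwrite("pics/topc.png",cv2.resize(a,(800,282),interpolation=cv2.INTER_CUBIC))
cv2.imwrite("pics/scenec.png",cv2.resize(b,(800,444),interpolation=cv2.INTER_CUBIC))
E
```

```text
(no output)
```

View pics/topc.png

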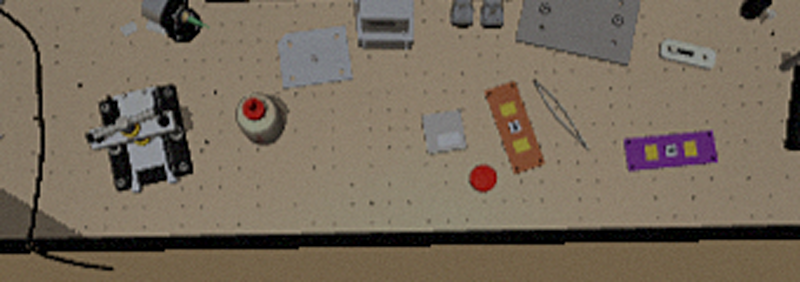

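View pics/scenec.png

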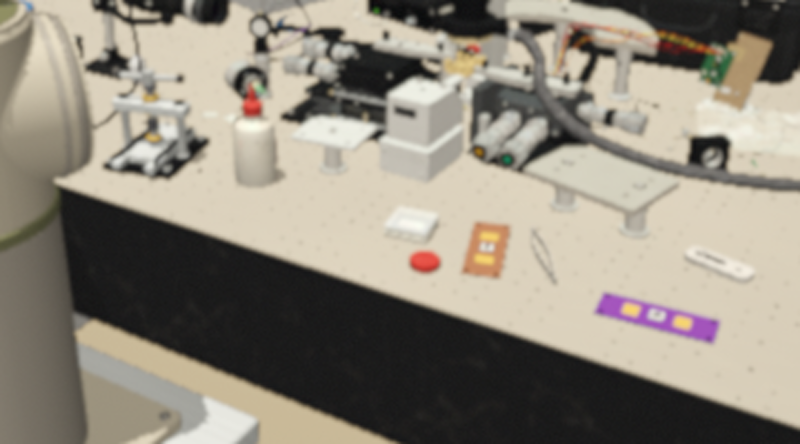

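The copper carrier with the white chip is at top pixel (309,195), scene (319,242). The purple look-alike is at top (376,200), scene (397,275). Copper colour fits the description, so I take the first and the crop confirms it. The press is at top (149,198), the bottle at (201,191) and the cap at (295,216).

```bash
cat > h.py <<'E'
from plant import robot
import cv2,numpy as np
from scipy.optimize import minimize
from scipy.spatial.transform import Rotation as Ro
def cam(n): return robot.camera_model(n)
def back(n,px,z):
    m=cam(n);px=np.atleast_2d(px).astype(float)
    d=np.c_[(px[:,0]-m['cx'])/m['fx'],(px[:,1]-m['cy'])/m['fy'],np.ones(len(px))]@m['R']
    c=-m['R'].T@m['t']; return c+d*((z-c[2])/d[:,2])[:,None]
def proj(n,X):
    m=cam(n);Y=np.asarray(X)@m['R'].T+m['t']; return np.c_[Y[:,0]/Y[:,2]*m['fx']+m['cx'],Y[:,1]/Y[:,2]*m['fy']+m['cy']]
def box(x0,x1,y0,y1,z0,z1): return np.array([[x,y,z] for x in(x0,x1) for y in(y0,y1) for z in(z0,z1)])/1e3
S=4
def render(n,parts,p):  # convex parts -> soft mask
    im=np.zeros((384*S,512*S),np.uint8);c,s=np.cos(p[2]),np.sin(p[2])
    for P in parts:
        W=P@np.array([[c,s,0],[-s,c,0],[0,0,1]])+[p[0],p[1],0]
        q=cv2.convexHull(((proj(n,W)+.5)*S*16-8).astype(np.int32)); cv2.fillConvexPoly(im,q,255,shift=4)
    return cv2.resize(im,(512,384),interpolation=cv2.INTER_AREA)/255.
def fit(masks,partsf,p0,scale):
    def f(u):
        p=p0+u*scale; return sum(np.abs(render(n,partsf(p),p)-M).sum()/M.sum() for n,M in masks.items())
    k=len(p0); sim=np.vstack([np.zeros(k),np.eye(k)]) 
    r=minimize(f,np.zeros(k),method='Nelder-Mead',options=dict(initial_simplex=sim,xatol=.01,fatol=1e-4,maxiter=400)); return p0+r.x*scale,r.fun
carr=lambda p:[box(-60,60,-22,22,0,2)]
def pressparts(p):
    th=-p[3]; L=[box(-58,68,-52,52,0,10),box(-66,67,-30,30,10,20),box(-13,13,-54,54,70,86)]
    for s in(-1,1): L+= [box(-6,6,42*s-6,42*s+6,0,86), box(-47,61,s*27-3,s*27+3,10,26)]
    h=112+1.592*(9.425-p[3]) if len(p)>3 else 120
    L+=[box(-8,8,-8,8,86,h+10)]
    b=box(-48,48,-4.5,4.5,h-4.5,h+4.5);c,s=np.cos(th),np.sin(th)
    L+=[b@np.array([[c,s,0],[-s,c,0],[0,0,1]])]
    return L
def mask(n,k,near):
    D=robot.outline_of(n,k); D=[d for d in D if np.hypot(*(np.array(d['pixel'])-near))<25]
    return D[0]['pixels'].astype(float) if D else None
E
python3 - <<'E'
from h import *
for n in("scene","top"): robot.read_camera(n)
Mc={'scene':mask('scene','carrier',(319,242)),'top':mask('top','carrier',(309,195))}
Mp={'scene':mask('scene','press',(170,194)),'top':mask('top','press',(149,198))}
np.savez('m.npz',**{'c_'+k:v for k,v in Mc.items()},**{'p_'+k:v for k,v in Mp.items()})
c0=back('top',(309,195),.002)[0]; print(c0, back('scene',(319,242),.002))
for ms in(Mc,{'top':Mc['top']},{'scene':Mc['scene']}):
  best=min((fit(ms,carr,np.array([c0[0],c0[1],a]),np.array([.01,.01,.3])) for a in(-.6,0,.6)),key=lambda r:r[1]); print('carrier',np.round(best[0],4),best[1])
p0=back('top',(149,198),.05)[0]; print(p0,back('scene',(170,194),.05))
for ms in(Mp,{'top':Mp['top']}):
  R=sorted([fit(ms,pressparts,np.array([p0[0],p0[1],a,t]),np.array([.015,.015,.2,.4])) for a in(-.3,.0,.3) for t in np.arange(3.2,5.1,.4)],key=lambda r:r[1])
  for r in R[:3]: print('press',np.round(r[0],4),r[1])
for k,px,z in(('cap',(295,216),.012),('gel',(279,196),.016)): print(k,back('top',px,z))
for n in('scene','top'):
  for k in('t_handle','end_a','bridge','tweezers'): print(n,k,[(round(d['conf'],2),d['pixel'],int(d['pixels'].sum())) for d in robot.outline_of(n,k)[:2]])
E
```

```text
[ 0.51946426 -0.21722001  0.002     ] [[ 0.51852312 -0.21660685  0.002     ]]
carrier [ 0.5228 -0.215   0.3085] 0.191258943357983
carrier [ 0.5244 -0.2152  0.3012] 0.061449642693702254
carrier [ 0.5221 -0.2143  0.3463] 0.10029679365542743
[0.50950536 0.27415522 0.05      ] [[0.46876714 0.23329063 0.05      ]]Traceback (most recent call last):
  File "<stdin>", line 11, in <module>
  File "h.py", line 24, in fit
    r=minimize(f,np.zeros(k),method='Nelder-Mead',options=dict(initial_simplex=sim,xatol=.01,fatol=1e-4,maxiter=400)); return p0+r.x*scale,r.fun
    res = _minimize_neldermead(fun, x0, args, callback, bounds=bounds,
                               **options)
    fxcc = func(xcc)
    fx = function(np.copy(x), *(wrapper_args + args))
  File "h.py", line 22, in f
    p=p0+u*scale; return sum(np.abs(render(n,partsf(p),p)-M).sum()/M.sum() for n,M in masks.items())
                         ~~~^^^^^^^^^^^^^^^^^^^^^^^^^^^^^^^^^^^^^^^^^^^^^^^^^^^^^^^^^^^^^^^^^^^^^^^^
  File "h.py", line 22, in <genexpr>
    p=p0+u*scale; return sum(np.abs(render(n,partsf(p),p)-M).sum()/M.sum() for n,M in masks.items())
                                    ~~~~~~^^^^^^^^^^^^^^^
  File "h.py", line 18, in render
    q=cv2.convexHull(((proj(n,W)+.5)*S*16-8).astype(np.int32)); cv2.fillConvexPoly(im,q,255,shift=4)
                       ~~~~^^^^^
  File "h.py", line 11, in proj
    m=cam(n);Y=np.asarray(X)@m['R'].T+m['t']; return np.c_[Y[:,0]/Y[:,2]*m['fx']+m['cx'],Y[:,1]/Y[:,2]*m['fy']+m['cy']]
  File "h.py", line 5, in cam
    def cam(n): return robot.camera_model(n)
                       ~~~~~~~~~~~~~~~~~~^^^
ValueError: time passes only in moves, steps and waits
```

```bash
sed -i 's/^def cam(n).*/import functools\n@functools.cache\ndef cam(n): return robot.camera_model(n)/' h.py
python3 - <<'E'
from h import *
z=np.load('m.npz'); Mp={k:z['p_'+k] for k in('scene','top')}
p0=np.array([.51,.26])
for ms in(Mp,{'top':Mp['top']},{'scene':Mp['scene']}):
  R=sorted([fit(ms,pressparts,np.array([p0[0],p0[1],a,t]),np.array([.015,.015,.2,.4])) for a in(-.3,.0,.3) for t in np.arange(3.2,5.1,.6)],key=lambda r:r[1])
  for r in R[:2]: print('press',np.round(r[0],4),r[1])
best=R[0][0]
for k,px,zz in(('cap',(295,216),.012),('gel',(279,196),.016)): print(k,back('top',px,zz))
for n in('scene','top'):
  for k in('t_handle','end_a','tweezers'): print(n,k,[(round(d['conf'],2),d['pixel'],int(d['pixels'].sum())) for d in robot.outline_of(n,k)[:2]])
E
```

```text
press [0.5135 0.277  0.2223 4.5511] 0.2223309013399345
press [0.5131 0.277  0.2225 4.5507] 0.22292340331822996
press [0.5143 0.2774 0.2232 4.535 ] 0.05898670147670719
press [0.5143 0.2774 0.2325 4.5218] 0.05903837263060564
press [0.511  0.2765 0.201  4.6245] 0.15054997608799617
press [0.5104 0.2752 0.1937 4.7111] 0.15092360114777617
cap [[ 0.45214765 -0.16995343  0.012     ]]
gel [[ 0.51523452 -0.12203094  0.016     ]]
scene t_handle [(0.72, [166.0, 164.6], 163), (0.71, [215.3, 195.9], 704)]
scene end_a [(0.73, [167.5, 166.2], 148)]
scene tweezers []
top t_handle [(0.58, [140.2, 188.3], 105)]
top end_a [(0.52, [141.1, 194.1], 137)]
top tweezers [(0.69, [141.7, 189.3], 132), (0.56, [320.2, 184.4], 54)]
```

```bash
cat >> h.py <<'E'
def tool(a): return np.array([[np.cos(a),np.sin(a),0],[np.sin(a),-np.cos(a),0],[0,0,-1.]])
def rows(poses,st=None):
    s=st or robot.read_state(); R0=Ro.from_rotvec(s['orientation']).as_matrix(); p0=s['tool_pos']
    M=R0; a0=np.degrees(np.arctan2(M[1,0],M[0,0])); print('t',round(s['t'],2),'tcp',np.round(p0,4),'a',round(a0,2),'q1,q6',np.round(s['q'][[0,5]],2),'F',np.round(s['force'],1),'open',round(s['opening'],4))
    for x,y,z,a in poses:
        d=R0.T@(np.array([x,y,z])-p0); r=np.degrees(Ro.from_matrix(R0.T@tool(a)).as_rotvec()); print(np.round(d,4).tolist(),np.round(r,2).tolist())
E
python3 - <<'E'
from h import *
c=np.array([.5240,-.2152]);a=.303
t=c+.032*np.array([np.cos(a),np.sin(a)])
print(t)
rows([(*t,.15,a),(*t,.15,a+np.pi),(*t,.015,a)])
print(back('top',[(317,174),(340,204),(201,191)],.0))
E
```

```text
[ 0.55454226 -0.20565168]
t 1.5 tcp [0.2543 0.5434 0.1944] a 154.92 q1,q6 [ 1.05 -0.09] F [-0.6  0.3  0.2] open 0.0929
[-0.5894, -0.5512, 0.0444] [-0.0, -0.0, 137.56]
[-0.5894, -0.5512, 0.0444] [0.0, -0.0, -42.44]
[-0.5895, -0.5512, 0.1794] [-0.0, -0.0, 137.56]
[[ 0.58738993 -0.24568217  0.        ]
 [ 0.48937892 -0.31341041  0.        ]
 [ 0.53880451  0.1228497   0.        ]]
```

Emit:
carry_out([
  [-0.589, -0.551, 0.044, 0, 0, 137.5],
  [-0.589, -0.551, 0.044, 0, 0, 137.5],
  [-0.589, -0.551, 0.044, 0, 0, 137.5],
  [-0.589, -0.551, 0.044, 0, 0, 137.5],
  [-0.589, -0.551, 0.044, 0, 0, 137.5],
  [-0.589, -0.551, 0.044, 0, 0, 137.5],
  [-0.589, -0.551, 0.044, 0, 0, 137.5],
  [-0.589, -0.551, 0.044, 0, 0, 137.5],
  [-0.589, -0.551, 0.044, 0, 0, 137.5],
  [-0.589, -0.551, 0.044, 0, 0, 137.5],
  [-0.589, -0.551, 0.044, 0, 0, 137.5],
  [-0.589, -0.551, 0.044, 0, 0, 137.5],
], jaw=255, force=20)

```text
t: 3.0
tool_pos: [0.5334, -0.154, 0.1538]
orientation: [3.063, 0.697, 0.001]
force: [0.6, 0.2, 0.9]
opening: 0.0007
gripper_force: 0.0
```

```bash
python3 - <<'E'
from h import *
rows([(.5545,-.2057,.012,.303)])
E
```

```text
t 3.0 tcp [ 0.5334 -0.154   0.1538] a 25.63 q1,q6 [-0.37  0.75] F [0.6 0.2 0.9] open 0.0007
[-0.0035, 0.0557, 0.1418] [0.03, -0.04, 8.27]
```

Emit:
carry_out([
  [-0.0035, 0.0555, 0.03, 0, 0, 8.3],
  [-0.0035, 0.0555, 0.06, 0, 0, 8.3],
  [-0.0035, 0.0555, 0.11, 0, 0, 8.3],
  [-0.0035, 0.0555, 0.13, 0, 0, 8.3],
  [-0.0035, 0.0555, 0.142, 0, 0, 8.3],
  [-0.0035, 0.0555, 0.142, 0, 0, 8.3],
  [-0.0035, 0.0555, 0.142, 0, 0, 8.3],
])

```text
t: 3.88
tool_pos: [0.5554, -0.2037, 0.0136]
orientation: [3.102, 0.483, 0.004]
force: [-0.5, -0.4, 0.3]
opening: 0.0004
gripper_force: 0.0
```

```bash
python3 - <<'E'
from h import *
im=robot.read_camera("scene"); im2=robot.read_camera("top")
a=cv2.resize(im[190:290,250:410],(800,500),interpolation=cv2.INTER_CUBIC)
cv2.imwrite("pics/s1.png",cv2.cvtColor(a,cv2.COLOR_RGB2BGR))
rows([(.5545,-.2057,.002,.303)])
E
```

```text
t 3.98 tcp [ 0.5553 -0.2037  0.0134] a 17.71 q1,q6 [-0.44  0.82] F [-0.6 -0.2  0.5] open 0.0004
[-0.0014, 0.0017, 0.0114] [0.11, -0.12, 0.35]
```

View pics/s1.png

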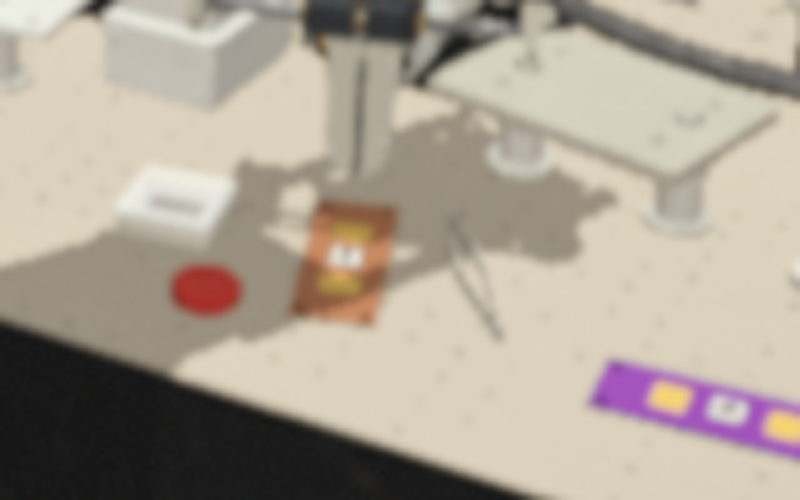

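```bash
python3 - <<'E'
from h import *
s=robot.read_state()['tool_pos']
e=lambda d:[.524+d*np.cos(.303),-.2152+d*np.sin(.303),.002]
for n in('scene','top'):
    print(n,'tip',proj(n,[s]),'end2,end1,c',proj(n,[e(.06),e(-.06),e(0)]))
    print({k:[(round(d['conf'],2),np.round(d['pixel']).tolist(),int(d['pixels'].sum())) for d in robot.outline_of(n,k)[:3]] for k in('carrier','chip')})
im=robot.read_camera('top')[150:240,270:400]
cv2.imwrite("pics/t1.png",cv2.cvtColor(cv2.resize(im,(780,540),interpolation=cv2.INTER_CUBIC),cv2.COLOR_RGB2BGR))
E
```

```text
scene tip [[320.48756504 230.6907186 ]] end2,end1,c [[322.06130164 229.67999808]
 [316.44683457 253.17897075]
 [319.37923099 240.90562362]]
{'carrier': [(0.96, [320.0, 240.0], 405), (0.76, [394.0, 272.0], 614)], 'chip': [(0.29, [346.0, 249.0], 81)]}
top tip [[304.65236551 183.16560708]] end2,end1,c [[301.91597203 175.9925794 ]
 [314.7842976  211.48551808]
 [308.29862049 193.59696384]]
{'carrier': [(0.71, [376.0, 200.0], 536), (0.64, [312.0, 194.0], 218)], 'chip': []}
```

View pics/t1.png

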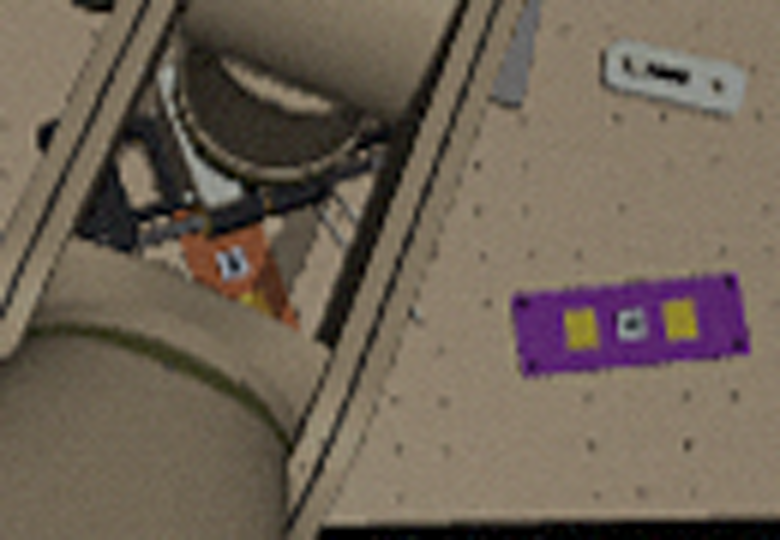

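```bash
python3 - <<'E'
from h import *
im=robot.read_camera("scene"); s=robot.read_state(); print(s['tool_pos'],s['q'])
K=12;x0,y0=290,190
a=cv2.resize(im[y0:y0+48,x0:x0+60],(720,576),interpolation=cv2.INTER_NEAREST)
T=s['tool_pos'];A=.309
R=Ro.from_rotvec(s['orientation']).as_matrix()
P=[T+R@np.array(v) for v in([-.0075,-.0175,0],[-.0075,.0175,0],[-.0075,.0175,-.0838],[-.0075,-.0175,-.0838])]
q=((proj('scene',P)+.5-[x0,y0])*K).astype(int); cv2.polylines(a,[q],True,(0,255,0),1)
c=[[.524+u*np.cos(.303)-v*np.sin(.303),-.2152+u*np.sin(.303)+v*np.cos(.303),.002] for u,v in((-.06,-.022),(.06,-.022),(.06,.022),(-.06,.022))]
q=((proj('scene',c)+.5-[x0,y0])*K).astype(int); cv2.polylines(a,[q],True,(0,0,255),1)
cv2.imwrite("pics/s2.png",cv2.cvtColor(a,cv2.COLOR_RGB2BGR))
E
```

```text
[ 0.55409665 -0.20324032  0.0118648 ] [-4.38419823e-01  2.62965860e-01  1.68481228e+00  1.54673661e-06
  1.19341767e+00  8.23366110e-01]
```

View pics/s2.png

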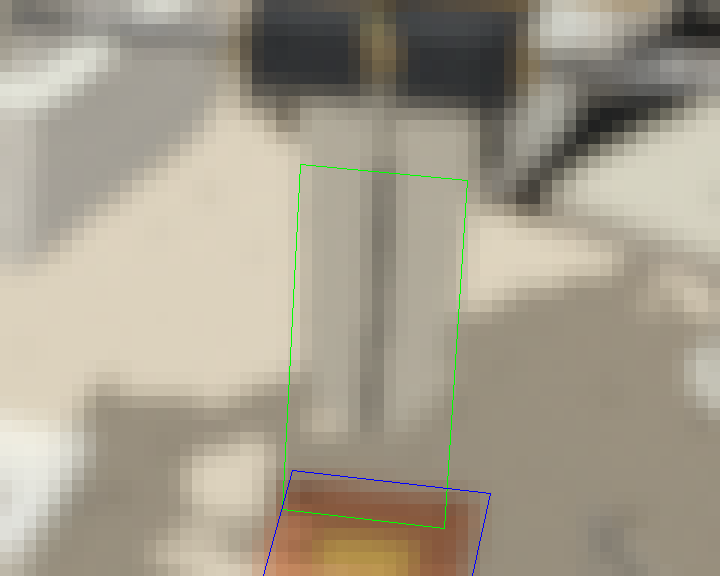

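The carrier outline lands where predicted, with its far edge at about (320,231). The fingertips show at about (320,226), roughly 6 px above the projected TCP. I'll go down in small steps and let contact force decide.

Emit:
carry_out([
  [-0.001, 0.002, 0.003, 0, 0, 0],
  [-0.001, 0.002, 0.006, 0, 0, 0],
  [-0.001, 0.002, 0.008, 0, 0, 0],
  [-0.001, 0.002, 0.009, 0, 0, 0],
  [-0.001, 0.002, 0.009, 0, 0, 0],
])

```text
t: 4.9
tool_pos: [0.5535, -0.2053, 0.0024]
orientation: [-3.104, -0.483, 0.0]
force: [0.4, -0.4, -0.2]
opening: 0.0003
gripper_force: 0.0
```

```bash
python3 - <<'E'
from h import *
im=robot.read_camera("scene"); s=robot.read_state(); rows([(.5545,-.2057,-.001,.303)])
K=12;x0,y0=290,200
a=cv2.resize(im[y0:y0+48,x0:x0+60],(720,576),interpolation=cv2.INTER_NEAREST)
T=s['tool_pos'];R=Ro.from_rotvec(s['orientation']).as_matrix()
P=[T+R@np.array(v) for v in([-.0075,-.0175,0],[-.0075,.0175,0],[-.0075,.0175,-.0838],[-.0075,-.0175,-.0838])]
q=((proj('scene',P)+.5-[x0,y0])*K).astype(int); cv2.polylines(a,[q],True,(0,255,0),1)
cv2.imwrite("pics/s3.png",cv2.cvtColor(a,cv2.COLOR_RGB2BGR))
E
```

```text
t 4.95 tcp [ 0.5536 -0.2054  0.0026] a 17.7 q1,q6 [-0.44  0.82] F [-0.2  0.1  0.7] open 0.0005
[0.0008, 0.0006, 0.0036] [0.0, 0.0, 0.34]
```

View pics/s3.png

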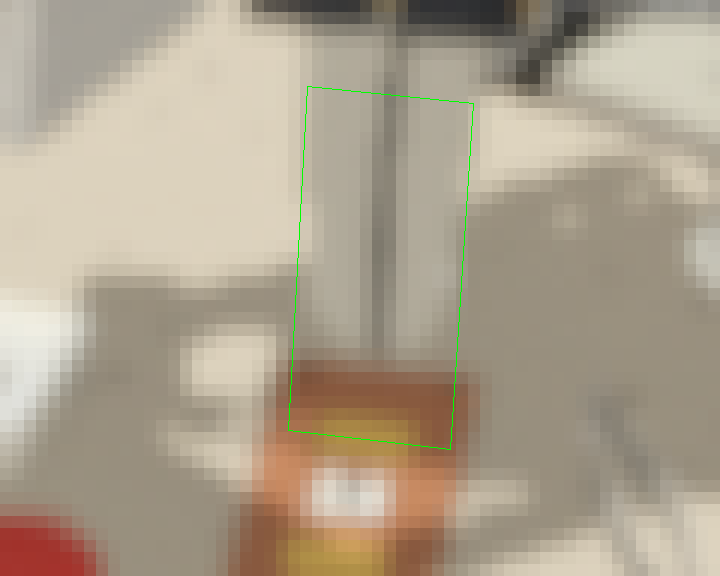

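```bash
python3 - <<'E'
from h import *
T=np.array([.5554,-.2037,.0134]);R=tool(np.radians(17.7))
for z in(-.0838,-.12):
  P=[T+R@np.array(v) for v in([-.0375,-.094,z],[-.0375,.094,z],[.0375,.094,z],[.0375,-.094,z])]
  print(((proj('top',P)+.5-[270,150])*6).round().tolist())
for n in('scene','top'):
  m=cam(n);print(n,'cam pos',-m['R'].T@m['t'])
# triangulate known-height features: chip, bottle base etc
def tri(a,b):
  A=[];y=[]
  for n,px in(('scene',a),('top',b)):
    m=cam(n);
    for i,(f,c) in enumerate(((m['fx'],m['cx']),(m['fy'],m['cy']))):
      k=(px[i]-c)/f; A.append(m['R'][i]-k*m['R'][2]); y.append(k*m['t'][2]-m['t'][i])
  r=np.linalg.lstsq(np.array(A),np.array(y),rcond=None); return r[0],r[1]
# chip: scene s3 crop (350,497)/12+(290,200); top t1 crop (232,263)/6+(270,150)
print(tri((290+350/12-.5,200+497/12-.5),(270+232/6-.5,150+263/6-.5)))
# table front edge in top picture: row -> x
for px in((256,240),(430,238)): print(back('top',px,0))
E
```

```text
[[74.0, 296.0], [437.0, 175.0], [382.0, 35.0], [24.0, 154.0]]
[[79.0, 282.0], [452.0, 157.0], [396.0, 14.0], [27.0, 135.0]]
scene cam pos [-0.43702844 -0.61241479  0.61554728]
top cam pos [ 0.26059221 -0.04546152  1.33208529]
(array([ 0.52443562, -0.21405044,  0.00158895]), array([1.787839e-06]))
[[ 0.38119024 -0.04807931  0.        ]]
[[ 0.37806086 -0.58494705  0.        ]]
```

View pics/top0.png

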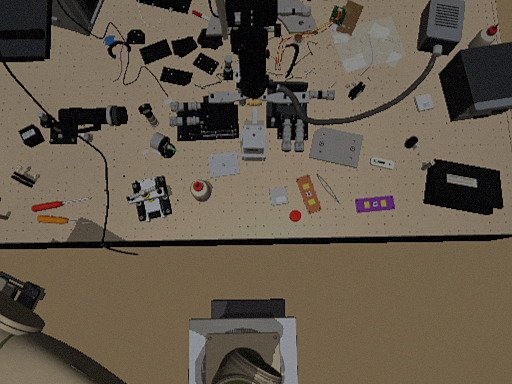

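Emit:
carry_out([
  [0, 0, 0.001, 0, 0, 0],
  [0, 0, 0.002, 0, 0, 0],
  [0, 0, 0.0025, 0, 0, 0],
  [0, 0, 0.003, 0, 0, 0],
  [0, 0, 0.003, 0, 0, 0],
])

```text
t: 5.58
tool_pos: [0.5536, -0.2054, -0.0004]
orientation: [-3.104, -0.483, 0.0]
force: [0.1, -0.7, 0.7]
opening: 0.0003
gripper_force: 0.0
```

Emit:
carry_out([
  [0, 0, 0.001, 0, 0, 0],
  [0, 0, 0.002, 0, 0, 0],
  [0, 0, 0.003, 0, 0, 0],
  [0, 0, 0.003, 0, 0, 0],
])

```text
t: 6.08
tool_pos: [0.5535, -0.2054, -0.0036]
orientation: [-3.104, -0.483, 0.0]
force: [-1.1, -0.2, -0.3]
opening: 0.0003
gripper_force: 0.0
```

Emit:
carry_out([
  [0, 0, 0.001, 0, 0, 0],
  [0, 0, 0.002, 0, 0, 0],
  [0, 0, 0.003, 0, 0, 0],
  [0, 0, 0.004, 0, 0, 0],
  [0, 0, 0.004, 0, 0, 0],
])

```text
t: 6.7
tool_pos: [0.5535, -0.2054, -0.0075]
orientation: [-3.104, -0.483, 0.0]
force: [0.1, 0.3, 0.7]
opening: 0.0007
gripper_force: 0.0
```

Emit:
carry_out([
  [0, 0, 0.001, 0, 0, 0],
  [0, 0, 0.002, 0, 0, 0],
  [0, 0, 0.0025, 0, 0, 0],
  [0, 0, 0.0025, 0, 0, 0],
])

```text
t: 7.2
tool_pos: [0.5535, -0.2054, -0.01]
orientation: [-3.104, -0.483, 0.0]
force: [0.1, 0.4, -1.3]
opening: 0.0005
gripper_force: 0.0
```

```bash
python3 - <<'E'
from h import *
im=robot.read_camera("scene"); s=robot.read_state(); rows([(.5545,-.2057,-.001,.303)])
K=12;x0,y0=290,200
a=cv2.resize(im[y0:y0+48,x0:x0+60],(720,576),interpolation=cv2.INTER_NEAREST)
cv2.imwrite("pics/s4.png",cv2.cvtColor(a,cv2.COLOR_RGB2BGR))
E
```

```text
t 7.25 tcp [ 0.5536 -0.2054 -0.0099] a 17.7 q1,q6 [-0.44  0.82] F [ 0.  -0.1  0. ] open 0.0005
[0.0008, 0.0005, -0.0089] [-0.0, 0.0, 0.34]
```

View pics/s4.png

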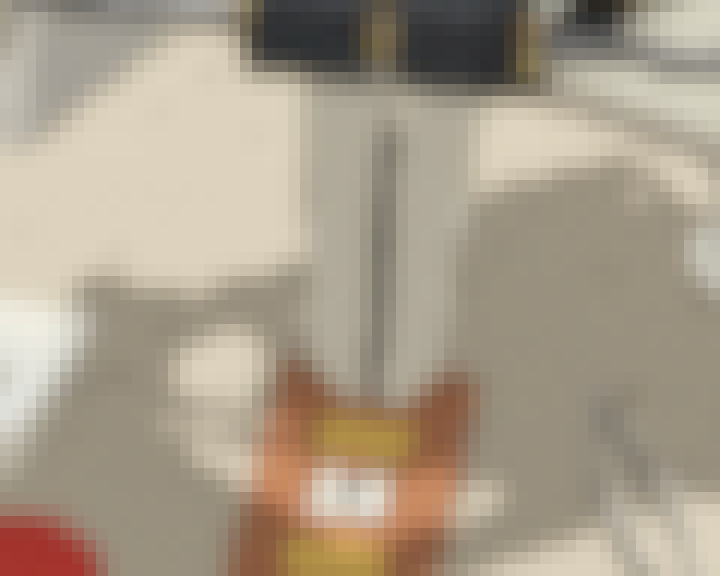

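Emit:
carry_out([
  [0, 0, 0.001, 0, 0, 0],
  [0, 0, 0.002, 0, 0, 0],
  [0, 0, 0.003, 0, 0, 0],
  [0, 0, 0.003, 0, 0, 0],
])

```text
t: 7.75
tool_pos: [0.5535, -0.2054, -0.0131]
orientation: [-3.104, -0.483, 0.0]
force: [-0.9, -0.5, 0.5]
opening: 0.0003
gripper_force: 0.0
```

Emit:
carry_out([
  [0, 0, 0.001, 0, 0, 0],
  [0, 0, 0.002, 0, 0, 0],
  [0, 0, 0.003, 0, 0, 0],
  [0, 0, 0.003, 0, 0, 0],
])

```text
t: 8.25
tool_pos: [0.5535, -0.2054, -0.0161]
orientation: [-3.104, -0.483, 0.0]
force: [0.2, 0.2, -0.2]
opening: 0.0006
gripper_force: 0.0
```

Emit:
carry_out([
  [0, 0, 0.001, 0, 0, 0],
  [0, 0, 0.002, 0, 0, 0],
  [0, 0, 0.002, 0, 0, 0],
])

```text
t: 8.62
tool_pos: [0.5535, -0.2054, -0.0181]
orientation: [-3.104, -0.483, 0.0]
force: [0.5, -0.0, 0.8]
opening: 0.0007
gripper_force: 0.0
```

```bash
python3 - <<'E'
from h import *
im=robot.read_camera("scene");rows([])
K=12;x0,y0=290,200
a=cv2.resize(im[y0:y0+48,x0:x0+60],(720,576),interpolation=cv2.INTER_NEAREST)
cv2.imwrite("pics/s5.png",cv2.cvtColor(a,cv2.COLOR_RGB2BGR))
# column-wise: brightness profile down the finger centre columns
for c in(316,318,324): print(c,[im[r,c].tolist() for r in range(226,246,1)])
E
```

```text
t 8.68 tcp [ 0.5535 -0.2054 -0.018 ] a 17.7 q1,q6 [-0.44  0.82] F [ 0.7 -0.  -0.2] open 0.0005
316 [[174, 167, 151], [172, 165, 149], [171, 164, 148], [169, 162, 146], [168, 161, 145], [167, 159, 143], [165, 153, 136], [159, 140, 121], [155, 127, 100], [156, 122, 79], [160, 123, 70], [164, 125, 76], [181, 140, 107], [204, 172, 149], [213, 194, 176], [216, 201, 185], [211, 191, 174], [196, 159, 133], [180, 134, 89], [177, 139, 74]]
318 [[177, 170, 154], [177, 170, 154], [176, 170, 153], [175, 168, 153], [176, 169, 154], [175, 169, 153], [174, 168, 152], [173, 165, 149], [173, 162, 140], [175, 157, 122], [175, 148, 94], [173, 139, 84], [179, 146, 114], [194, 175, 157], [202, 195, 183], [208, 204, 192], [213, 200, 185], [207, 174, 148], [205, 156, 106], [201, 157, 89]]
324 [[176, 170, 154], [177, 170, 154], [176, 169, 154], [177, 170, 154], [177, 170, 154], [176, 170, 154], [177, 170, 154], [175, 168, 152], [170, 158, 141], [163, 143, 118], [157, 126, 89], [151, 113, 69], [152, 106, 67], [171, 116, 80], [192, 132, 93], [200, 138, 97], [198, 137, 96], [186, 127, 89], [162, 107, 75], [141, 93, 64]]
```

Emit:
carry_out([
  [0, 0, 0.001, 0, 0, 0],
  [0, 0, 0.002, 0, 0, 0],
  [0, 0, 0.002, 0, 0, 0],
])

```text
t: 9.05
tool_pos: [0.5535, -0.2053, -0.0201]
orientation: [-3.104, -0.483, 0.0]
force: [0.3, -0.8, 0.4]
opening: 0.0005
gripper_force: 0.0
```

Emit:
carry_out([
  [0, 0, 0.0005, 0, 0, 0],
  [0, 0, 0.001, 0, 0, 0],
  [0, 0, 0.0015, 0, 0, 0],
  [0, 0, 0.0015, 0, 0, 0],
])

```text
t: 9.55
tool_pos: [0.5536, -0.2054, -0.0215]
orientation: [-3.104, -0.483, 0.0]
force: [-0.1, -0.7, -0.8]
opening: 0.0005
gripper_force: 0.0
```

Emit:
carry_out([
  [0, 0, 0.0005, 0, 0, 0],
  [0, 0, 0.001, 0, 0, 0],
  [0, 0, 0.0015, 0, 0, 0],
  [0, 0, 0.0015, 0, 0, 0],
])

```text
t: 10.05
tool_pos: [0.5543, -0.2058, -0.0219]
orientation: [3.103, 0.483, 0.002]
force: [-1.9, 0.6, 6.9]
opening: 0.0005
gripper_force: 3.3
```

```bash
python3 - <<'E'
from h import *
im=robot.read_camera("scene");rows([])
for c in(316,318,324): print(c,[im[r,c].tolist() for r in range(230,246,1)])
K=12;x0,y0=290,200
a=cv2.resize(im[y0:y0+48,x0:x0+60],(720,576),interpolation=cv2.INTER_NEAREST)
cv2.imwrite("pics/s6.png",cv2.cvtColor(a,cv2.COLOR_RGB2BGR))
E
```

```text
t 10.1 tcp [ 0.5543 -0.2057 -0.0219] a 17.7 q1,q6 [-0.44  0.82] F [-1.5 -0.2  7.1] open 0.0004
316 [[169, 161, 146], [169, 161, 146], [168, 160, 144], [166, 154, 137], [161, 142, 122], [157, 131, 100], [156, 122, 79], [159, 118, 76], [179, 137, 108], [206, 174, 152], [219, 196, 178], [217, 197, 180], [205, 179, 161], [189, 147, 120], [177, 132, 84], [175, 139, 73]]
318 [[177, 170, 155], [177, 170, 154], [176, 170, 154], [175, 169, 153], [175, 167, 150], [175, 164, 142], [173, 155, 123], [169, 142, 100], [172, 144, 117], [190, 175, 160], [203, 198, 187], [214, 209, 198], [218, 205, 190], [209, 175, 151], [199, 150, 103], [191, 149, 83]]
324 [[176, 170, 154], [176, 170, 154], [176, 170, 154], [176, 170, 154], [176, 169, 153], [173, 163, 146], [166, 150, 127], [157, 128, 97], [154, 111, 75], [171, 116, 80], [192, 132, 93], [200, 139, 99], [198, 137, 97], [186, 127, 89], [162, 108, 76], [141, 92, 64]]
```

Contact is at reported z = -0.0215, 7 N, with the tips visually on the plate at row 236. The reported height is therefore about 23.5 mm low, and xy agrees. I'll use that offset and drag now.

Emit:
carry_out([
  [-0.008, 0.0005, 0.0005, 0, 0, 1],
  [-0.02, 0.0015, 0.0005, 0, 0, 2.7],
  [-0.032, 0.0025, 0.0005, 0, 0, 4.4],
  [-0.044, 0.0035, 0.0005, 0, 0, 6],
  [-0.056, 0.0045, 0.0005, 0, 0, 7.7],
  [-0.068, 0.0055, 0.0005, 0, 0, 9.3],
  [-0.08, 0.007, 0.0005, 0, 0, 11],
  [-0.092, 0.008, 0.0005, 0, 0, 12.6],
  [-0.104, 0.009, 0.0005, 0, 0, 14.3],
  [-0.116, 0.01, 0.0005, 0, 0, 16],
  [-0.127, 0.011, 0.0005, 0, 0, 17.4],
  [-0.127, 0.011, 0.0005, 0, 0, 17.4],
])

```text
t: 11.6
tool_pos: [0.4365, -0.2559, -0.0219]
orientation: [3.139, 0.006, 0.003]
force: [-1.6, -0.8, 9.8]
opening: 0.0004
gripper_force: 4.8
```

```bash
python3 - <<'E'
from h import *
rows([])
for n in("scene","top"):
  im=robot.read_camera(n); cv2.imwrite(f"pics/{n}7.png",cv2.cvtColor(im,cv2.COLOR_RGB2BGR))
  D=robot.outline_of(n,'carrier'); print(n,[(round(d['conf'],2),d['pixel'],int(d['pixels'].sum())) for d in D], proj(n,[[.405,-.255,.002]]))
a=cv2.imread('pics/scene7.png')[200:300,250:383]; cv2.imwrite('pics/s7.png',cv2.resize(a,(798,600),interpolation=cv2.INTER_CUBIC))
E
```

```text
t 11.6 tcp [ 0.4365 -0.2559 -0.0219] a 0.23 q1,q6 [-0.63  0.94] F [-1.6 -0.8  9.8] open 0.0004
scene [(0.95, [310.4, 272.5], 419), (0.7, [395.7, 274.4], 606)] [[313.98515382 268.08896007]]
top [(0.7, [325.8, 236.2], 284)] [[322.73375851 231.0809716 ]]
```

View pics/s7.png

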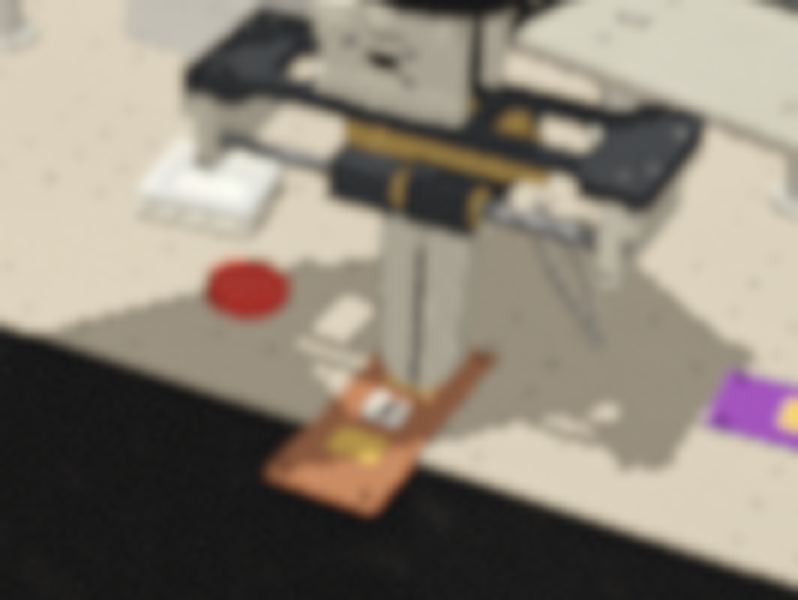

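The carrier overhangs the edge, flat, with the chip at about scene pixel (314,268) and the fingers behind it. I'll lift and re-measure its pose.

Emit:
carry_out([
  [0, 0, -0.02, 0, 0, 0],
  [0.02, 0, -0.07, 0, 0, 0],
  [0.04, 0, -0.12, 0, 0, 0],
  [0.04, 0, -0.12, 0, 0, 0],
], jaw=60)

```text
t: 12.3
tool_pos: [0.4801, -0.2564, 0.1021]
orientation: [3.136, 0.009, 0.013]
force: [1.1, -0.0, -0.1]
opening: 0.0357
gripper_force: 0.0
```

```bash
python3 - <<'E'
from h import *
ims={n:robot.read_camera(n) for n in("scene","top")}
for n in ims: cv2.imwrite(f"pics/{n}8.png",cv2.cvtColor(ims[n],cv2.COLOR_RGB2BGR))
ms={}
for n,near in(("scene",(314,268)),("top",(323,231))):
  D=robot.outline_of(n,'carrier'); print(n,[(round(d['conf'],2),d['pixel'],int(d['pixels'].sum())) for d in D])
  D=[d for d in D if np.hypot(*(np.array(d['pixel'])-near))<15]
  if D: ms[n]=D[0]['pixels'].astype(float)
for q in(ms,*[{k:ms[k]} for k in ms]):
  print(list(q),*min((fit(q,carr,np.array([.4,-.255,a]),np.array([.01,.01,.15])) for a in(-.15,.15)),key=lambda r:r[1]))
rows([])
E
```

```text
scene [(0.93, [397.7, 274.4], 645), (0.58, [313.3, 268.7], 566)]
top [(0.81, [323.8, 223.7], 352), (0.51, [387.0, 199.8], 184)]
['scene', 'top'] [ 0.40856698 -0.25642435 -0.00907359] 0.7725771669091666
['scene'] [ 0.40495466 -0.25588033 -0.0015175 ] 0.06909859350100464
['top'] [ 0.43238946 -0.25699517  0.02031374] 0.6420008912655972
t 12.5 tcp [ 0.4745 -0.2536  0.0947] a 0.29 q1,q6 [-0.59  0.98] F [-0.4  0.2 -1.1] open 0.0518
```

Emit:
carry_out([
  [-0.06, 0, 0, 0, 0, 0],
  [-0.1215, 0, 0.02, 0, 0, 0],
  [-0.1215, 0, 0.06, 0, 0, 0],
  [-0.1215, 0, 0.06, 0, 0, 0],
  [-0.1215, 0, 0.06, 0, 0, 0],
], jaw=75)

```text
t: 13.12
tool_pos: [0.3546, -0.2549, 0.0369]
orientation: [-3.141, -0.008, 0.001]
force: [0.2, 0.9, 0.0]
opening: 0.0655
gripper_force: 0.0
```

```bash
python3 - <<'E'
from h import *
rows([(.355,-.256,-.0325,0.0)])
E
```

```text
t 13.12 tcp [ 0.3546 -0.2549  0.0369] a 0.31 q1,q6 [-0.74  0.82] F [0.2 0.9 0. ] open 0.0655
[0.0005, 0.0012, 0.0694] [-0.04, 0.04, 0.31]
```

Emit:
carry_out([
  [0, 0.001, 0.03, 0, 0, 0.3],
  [0, 0.001, 0.055, 0, 0, 0.3],
  [0, 0.001, 0.0695, 0, 0, 0.3],
  [0, 0.001, 0.0695, 0, 0, 0.3],
  [0, 0.001, 0.0695, 0, 0, 0.3],
])

```text
t: 13.75
tool_pos: [0.3554, -0.2566, -0.0318]
orientation: [3.141, 0.0, 0.002]
force: [-0.2, -1.1, -0.9]
opening: 0.0656
gripper_force: 0.0
```

Emit:
carry_out([
  [0, 0, 0, 0, 0, 0],
  [0, 0, 0, 0, 0, 0],
  [0, 0, 0, 0, 0, 0],
  [0, 0, 0, 0, 0, 0],
  [0, 0, 0, 0, 0, 0],
  [0, 0, 0, 0, 0, 0],
], jaw=255, force=40)

```text
t: 14.5
tool_pos: [0.3546, -0.256, -0.0329]
orientation: [3.141, -0.0, 0.0]
force: [-0.2, -0.6, 0.6]
opening: 0.0411
gripper_force: 40.0
```

Emit:
carry_out([
  [0, 0, -0.02, 0, 0, 0],
  [0, 0, -0.06, 0, 0, 0],
  [0, 0, -0.11, 0, 0, 0],
  [0.005, -0.02, -0.15, 0, 0, 0],
  [0.015, -0.07, -0.15, 0, 0, 0],
  [0.025, -0.12, -0.15, 0, 0, 0],
  [0.03, -0.17, -0.15, 0, 0, -1],
  [0.03, -0.22, -0.15, 0, 0, -3],
  [0.025, -0.27, -0.15, 0, 0, -5],
  [0.015, -0.32, -0.15, 0, 0, -7],
  [0.0, -0.37, -0.15, 0, 0, -9],
  [0.0, -0.37, -0.15, 0, 0, -9],
])

```text
t: 16.0
tool_pos: [0.3529, 0.117, 0.1167]
orientation: [-3.13, -0.257, 0.002]
force: [0.5, 0.3, -0.6]
opening: 0.0411
gripper_force: 40.0
```

```bash
python3 - <<'E'
from h import *
P=np.array([.513,.277]);a=.22;d=np.array([np.cos(a),np.sin(a)])
for n in("scene","top"):
  cv2.imwrite(f"pics/{n}9.png",cv2.cvtColor(robot.read_camera(n),cv2.COLOR_RGB2BGR))
  print(n,[(round(e['conf'],2),e['pixel'],int(e['pixels'].sum())) for e in robot.outline_of(n,'carrier')])
s=robot.read_state()['tool_pos']; print(proj('scene',[s+[.05,.0,.0329]]))
rows([(*(P+d*-.1965),z,a) for z in(.117,-.0099)])
E
```

```text
scene [(0.84, [397.8, 274.1], 601), (0.57, [174.3, 178.8], 164)]
top [(0.97, [376.4, 202.0], 548)]
[[185.9481278  178.05954416]]
t 16.2 tcp [0.3546 0.1132 0.1169] a 8.93 q1,q6 [0.17 1.59] F [-0.6  0.2 -1.3] open 0.0416
[-0.0142, -0.1247, -0.0001] [0.02, 0.02, -3.68]
[-0.0142, -0.1247, 0.1268] [0.02, 0.02, -3.68]
```

Emit:
carry_out([
  [-0.006, -0.05, 0, 0, 0, -1.5],
  [-0.014, -0.1, 0.01, 0, 0, -3.7],
  [-0.014, -0.1247, 0.05, 0, 0, -3.7],
  [-0.014, -0.1247, 0.09, 0, 0, -3.7],
  [-0.014, -0.1247, 0.12, 0, 0, -3.7],
  [-0.014, -0.1247, 0.1265, 0, 0, -3.7],
  [-0.014, -0.1247, 0.1265, 0, 0, -3.7],
])

```text
t: 17.08
tool_pos: [0.3217, 0.2343, -0.0091]
orientation: [3.122, 0.344, -0.0]
force: [0.1, -0.8, -1.5]
opening: 0.0414
gripper_force: 40.0
```

```bash
python3 - <<'E'
from h import *
P=np.array([.513,.277]);a=.22;d=np.array([np.cos(a),np.sin(a)])
for n in("scene","top"):
  cv2.imwrite(f"pics/{n}10.png",cv2.cvtColor(robot.read_camera(n),cv2.COLOR_RGB2BGR))
  for e in robot.outline_of(n,'carrier'): print(n,round(e['conf'],2),e['pixel'],int(e['pixels'].sum()))
s=robot.read_state(); T=s['tool_pos']; R=Ro.from_rotvec(s['orientation']).as_matrix()
for n in("scene","top"): print('pred',n,proj(n,[T+R@np.array([u,0,-.034]) for u in(-.01,.05,.11)]).round(1).tolist())
A=[cv2.imread('pics/scene10.png')[150:250,120:253],cv2.imread('pics/top10.png')[160:260,90:223]]
cv2.imwrite('pics/s10.png',np.hstack([cv2.resize(x,(399,300),interpolation=cv2.INTER_CUBIC) for x in A]))
rows([(*(P+d*-.1665),T[2],a),(*(P+d*-.0785),T[2],a)])
E
```

```text
scene 0.84 [396.8, 275.0] 595
scene 0.54 [147.4, 213.6] 129
top 0.68 [161.7, 232.9] 201
top 0.68 [378.1, 199.4] 535
pred scene [[131.9, 223.5], [143.8, 213.5], [154.8, 204.4]]
pred top [[162.7, 263.7], [158.7, 244.2], [154.9, 225.0]]
t 17.27 tcp [ 0.3226  0.2355 -0.0079] a 12.67 q1,q6 [0.5  1.85] F [-0.  -0.4 -1.6] open 0.0414
[0.0284, 0.0011, 0.0001] [-0.04, -0.15, 0.06]
[0.1164, 0.0012, 0.0003] [-0.04, -0.15, 0.06]
```

View pics/s10.png

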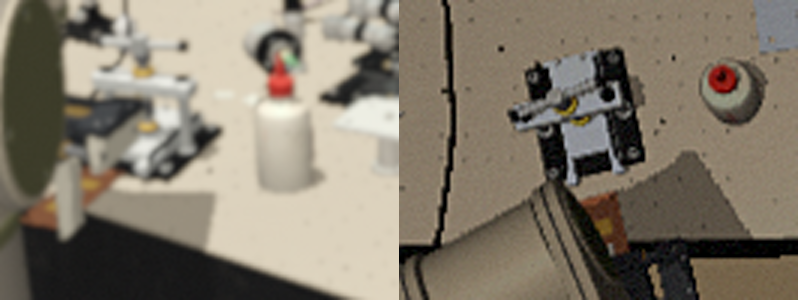

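The carrier is still gripped flat, in line with the press mouth: carrier at top pixel about (159,233), arms' midpoint about (156,218). Inserting.

Emit:
carry_out([
  [0.01, 0.001, 0, 0, 0, 0],
  [0.022, 0.001, 0, 0, 0, 0],
  [0.034, 0.001, 0, 0, 0, 0],
  [0.046, 0.001, 0, 0, 0, 0],
  [0.058, 0.001, 0, 0, 0, 0],
  [0.07, 0.001, 0, 0, 0, 0],
  [0.07, 0.001, 0, 0, 0, 0],
])

```text
t: 18.15
tool_pos: [0.3907, 0.2497, -0.0092]
orientation: [-3.122, -0.347, -0.001]
force: [0.6, -0.9, -1.1]
opening: 0.041
gripper_force: 40.0
```

Emit:
carry_out([
  [0.01, 0, 0, 0, 0, 0],
  [0.02, 0, 0, 0, 0, 0],
  [0.03, 0, 0, 0, 0, 0],
  [0.038, 0, 0, 0, 0, 0],
  [0.046, 0, 0, 0, 0, 0],
  [0.046, 0, 0, 0, 0, 0],
  [0.046, 0, 0, 0, 0, 0],
])

```text
t: 19.02
tool_pos: [0.4343, 0.2595, -0.0095]
orientation: [3.122, 0.348, -0.001]
force: [-0.2, -0.5, -0.8]
opening: 0.0413
gripper_force: 40.0
```

```bash
python3 - <<'E'
from h import *
P=np.array([.513,.277]);a=.22;d=np.array([np.cos(a),np.sin(a)])
for n in("scene","top"):
  im=robot.read_camera(n); cv2.imwrite(f"pics/{n}11.png",cv2.cvtColor(im,cv2.COLOR_RGB2BGR))
s=robot.read_state(); T=s['tool_pos']; R=Ro.from_rotvec(s['orientation']).as_matrix()
for n in("scene","top"):
  print('pred',n,proj(n,[T+R@np.array([u,0,-.034]) for u in(0.03,.05,.11)]).round(1).tolist())
  for e in robot.outline_of(n,'carrier'): print(n,round(e['conf'],2),e['pixel'],int(e['pixels'].sum()))
rows([(*(P+d*-.0785),T[2]-.003,a)])
E
```

```text
pred scene [[161.0, 200.1], [164.3, 197.3], [173.8, 189.4]]
scene 0.76 [393.3, 273.4] 599
scene 0.56 [159.6, 197.7] 133
pred top [[153.2, 214.2], [152.0, 208.0], [148.2, 189.5]]
top 0.67 [376.9, 201.1] 575
t 19.23 tcp [ 0.4343  0.2595 -0.0095] a 12.71 q1,q6 [0.44 1.79] F [-0.1 -0.  -1.3] open 0.0413
[0.0022, 0.0001, 0.0031] [0.0, 0.01, 0.1]
```

Emit:
carry_out([
  [0, 0, 0.001, 0, 0, 0],
  [0, 0, 0.002, 0, 0, 0],
  [0, 0, 0.003, 0, 0, 0],
  [0, 0, 0.003, 0, 0, 0],
  [0, 0, 0.003, 0, 0, 0],
])

```text
t: 19.85
tool_pos: [0.4345, 0.2596, -0.0124]
orientation: [-3.122, -0.347, -0.0]
force: [-0.8, 0.0, -0.0]
opening: 0.0411
gripper_force: 40.0
```

Emit:
carry_out([
  [0, 0, 0.0005, 0, 0, 0],
  [0, 0, 0.001, 0, 0, 0],
  [0, 0, 0.001, 0, 0, 0],
])

```text
t: 20.23
tool_pos: [0.4348, 0.2597, -0.0131]
orientation: [-3.122, -0.348, -0.001]
force: [-0.3, -0.6, 3.5]
opening: 0.0411
gripper_force: 40.0
```

Emit:
carry_out([
  [0, 0, -0.0005, 0, 0, 0],
  [0, 0, -0.0005, 0, 0, 0],
  [0, 0, -0.0005, 0, 0, 0],
  [0, 0, -0.0005, 0, 0, 0],
  [0, 0, -0.015, 0, 0, 0],
  [0, 0, -0.03, 0, 0, 0],
  [-0.015, 0, -0.04, 0, 0, 0],
  [-0.03, 0, -0.04, 0, 0, 0],
  [-0.03, 0, -0.04, 0, 0, 0],
], jaw=75)

```text
t: 21.35
tool_pos: [0.4053, 0.2532, 0.0278]
orientation: [-3.122, -0.348, -0.002]
force: [0.2, -0.3, 1.3]
opening: 0.0656
gripper_force: 0.0
```

Emit:
carry_out([
  [0, 0, 0, 0, 0, 0],
  [0, 0, 0, 0, 0, 0],
  [0, 0, 0, 0, 0, 0],
  [0, 0, 0, 0, 0, 0],
  [0, 0, 0.015, 0, 0, 0],
  [0, 0, 0.025, 0, 0, 0],
  [0, 0, 0.0298, 0, 0, 0],
  [0, 0, 0.0298, 0, 0, 0],
  [0, 0, 0.0298, 0, 0, 0],
], jaw=217)

```text
t: 22.48
tool_pos: [0.4055, 0.2531, -0.003]
orientation: [-3.122, -0.348, -0.0]
force: [0.1, 1.2, 0.8]
opening: 0.014
gripper_force: 0.0
```

```bash
python3 - <<'E'
from h import *
P=np.array([.513,.277]);a=.22;d=np.array([np.cos(a),np.sin(a)])
for n in("scene","top"):
  im=robot.read_camera(n); cv2.imwrite(f"pics/{n}12.png",cv2.cvtColor(im,cv2.COLOR_RGB2BGR))
  for e in robot.outline_of(n,'carrier'): print(n,round(e['conf'],2),e['pixel'],int(e['pixels'].sum()))
T=robot.read_state()['tool_pos']; print('press x of tcp',(T[:2]-P)@d)
rows([(*(P+d*-.0675),-.0033,a)])
E
```

```text
scene 0.93 [397.6, 272.9] 621
scene 0.5 [164.5, 198.1] 148
top 0.8 [373.9, 201.7] 534
top 0.52 [156.3, 206.9] 124
press x of tcp -0.11003768607184479
t 22.68 tcp [ 0.4056  0.2532 -0.0028] a 12.7 q1,q6 [0.45 1.8 ] F [-0.1 -0.4 -1.3] open 0.0138
[0.0425, 0.0003, 0.0005] [-0.01, -0.04, 0.1]
```

Emit:
carry_out([
  [0.008, 0, 0.0004, 0, 0, 0],
  [0.013, 0, 0.0004, 0, 0, 0],
  [0.017, 0, 0.0004, 0, 0, 0],
  [0.021, 0, 0.0004, 0, 0, 0],
  [0.025, 0, 0.0004, 0, 0, 0],
  [0.029, 0, 0.0004, 0, 0, 0],
  [0.033, 0, 0.0004, 0, 0, 0],
  [0.033, 0, 0.0004, 0, 0, 0],
])

```text
t: 23.68
tool_pos: [0.4378, 0.2603, -0.0035]
orientation: [-3.122, -0.347, -0.0]
force: [1.1, 0.1, -0.0]
opening: 0.0139
gripper_force: 0.0
```

```bash
python3 - <<'E'
from h import *
for n in("scene","top"):
  im=robot.read_camera(n); cv2.imwrite(f"pics/{n}13.png",cv2.cvtColor(im,cv2.COLOR_RGB2BGR))
  for e in robot.outline_of(n,'carrier'): print(n,round(e['conf'],2),e['pixel'],int(e['pixels'].sum()))
print(proj('scene',[[.513,.277,.022],[.513-.034,.277-.0075,.022],[.513-.0585,.277-.013,.022]]))
rows([])
E
```

```text
scene 0.85 [395.5, 273.9] 572
scene 0.42 [170.6, 195.3] 119
top 0.62 [374.9, 201.2] 551
top 0.57 [152.1, 184.1] 69
[[169.40587997 193.94278997]
 [163.76206325 198.63275526]
 [159.56579816 202.14749653]]
t 23.88 tcp [ 0.4373  0.2602 -0.0036] a 12.7 q1,q6 [0.44 1.79] F [-0.2  0.4  0.1] open 0.0141
```

Emit:
carry_out([
  [0.002, 0, 0, 0, 0, 0],
  [0.004, 0, 0, 0, 0, 0],
  [0.006, 0, 0, 0, 0, 0],
  [0.007, 0, 0, 0, 0, 0],
  [0.008, 0, 0, 0, 0, 0],
  [0.008, 0, 0, 0, 0, 0],
])

```text
t: 24.62
tool_pos: [0.4453, 0.262, -0.0036]
orientation: [3.122, 0.347, 0.0]
force: [-0.2, 0.1, 0.3]
opening: 0.014
gripper_force: 0.0
```

Emit:
carry_out([
  [0.001, 0, 0, 0, 0, 0],
  [0.002, 0, 0, 0, 0, 0],
  [0.003, 0, 0, 0, 0, 0],
  [0.003, 0, 0, 0, 0, 0],
])

```text
t: 25.12
tool_pos: [0.447, 0.2623, -0.0039]
orientation: [3.122, 0.347, -0.004]
force: [-6.0, -1.1, 5.2]
opening: 0.0138
gripper_force: 3.1
```

Emit:
carry_out([
  [-0.01, 0, 0, 0, 0, 0],
  [-0.03, 0, -0.01, 0, 0, 0],
  [-0.05, 0, -0.05, 0, 0, 0],
  [-0.05, 0, -0.1, 0, 0, 0],
  [-0.03, 0, -0.16, 0, 0, 0],
  [-0.03, -0.05, -0.2, 0, 0, 0],
  [-0.03, -0.1, -0.2, 0, 0, 0],
  [-0.03, -0.15, -0.2, 0, 0, 0],
  [-0.03, -0.15, -0.2, 0, 0, 0],
])

```text
t: 26.25
tool_pos: [0.3845, 0.405, 0.1962]
orientation: [-3.121, -0.353, -0.0]
force: [-1.1, 0.2, -0.4]
opening: 0.0139
gripper_force: 0.0
```

```bash
python3 - <<'E'
from h import *
P=np.array([.513,.277]);a=.22
for n in("scene","top"):
  im=robot.read_camera(n); cv2.imwrite(f"pics/{n}14.png",cv2.cvtColor(im,cv2.COLOR_RGB2BGR))
  for e in robot.outline_of(n,'carrier'): print(n,round(e['conf'],2),e['pixel'],int(e['pixels'].sum()))
# orange pixels list in press area with back-projection at carrier top
im=robot.read_camera('top'); hsv=cv2.cvtColor(im,cv2.COLOR_RGB2HSV)
m=(hsv[...,0]<16)&(hsv[...,1]>110)&(hsv[...,2]>60); ys,xs=np.where(m[175:235,120:180]); px=np.c_[xs+120,ys+175]
W=back('top',px,.022)[:,:2]-P; c,s=np.cos(a),np.sin(a); L=W@np.array([[c,-s],[s,c]]); print(len(L),np.round(L*1000).tolist())
M=mask('top','press',(149,198)); print(None if M is None else fit({'top':M},pressparts,np.array([.514,.277,.22,4.53]),np.array([.01,.01,.1,.3])))
rows([(.5145,.2772,.15,np.radians(113))])
E
```

```text
scene 0.78 [395.9, 273.1] 631
scene 0.55 [167.7, 196.7] 181
top 0.8 [375.7, 200.6] 520
top 0.71 [150.8, 203.7] 353
top 0.53 [139.9, 190.6] 99
291 [[58.0, -10.0], [58.0, -13.0], [57.0, -16.0], [56.0, -19.0], [55.0, -22.0], [58.0, 2.0], [57.0, -1.0], [57.0, -4.0], [56.0, -7.0], [55.0, -10.0], [54.0, -13.0], [54.0, -16.0], [52.0, -22.0], [58.0, 15.0], [57.0, 12.0], [56.0, 9.0], [56.0, 6.0], [55.0, 3.0], [54.0, 0.0], [53.0, -3.0], [53.0, -6.0], [52.0, -9.0], [51.0, -12.0], [51.0, -15.0], [50.0, -18.0], [49.0, -21.0], [56.0, 19.0], [54.0, 13.0], [53.0, 10.0], [53.0, 7.0], [52.0, 4.0], [51.0, 1.0], [50.0, -2.0], [50.0, -5.0], [49.0, -8.0], [48.0, -12.0], [47.0, -15.0], [47.0, -18.0], [46.0, -21.0], [51.0, 13.0], [50.0, 10.0], [49.0, 7.0], [49.0, 4.0], [48.0, 1.0], [47.0, -2.0], [46.0, -5.0], [46.0, -8.0], [45.0, -11.0], [44.0, -14.0], [44.0, -17.0], [43.0, -20.0], [48.0, 17.0], [48.0, 14.0], [47.0, 11.0], [46.0, 8.0], [46.0, 5.0], [45.0, 2.0], [44.0, -1.0], [43.0, -4.0], [43.0, -7.0], [42.0, -10.0], [41.0, -13.0], [40.0, -16.0], [40.0, -19.0], [45.0, 18.0], [45.0, 15.0], [44.0, 12.0], [43.
[... 2871 characters left out ...]
-49.0, 17.0], [-50.0, 14.0], [-50.0, 11.0], [-51.0, 8.0], [-52.0, 5.0], [-52.0, 2.0], [-53.0, -1.0], [-54.0, -4.0], [-55.0, -7.0], [-55.0, -10.0], [-56.0, -13.0], [-57.0, -16.0], [-57.0, -19.0], [-58.0, -22.0], [-52.0, 17.0], [-53.0, 11.0], [-54.0, 8.0], [-55.0, 5.0], [-55.0, 2.0], [-56.0, -1.0], [-57.0, -4.0], [-58.0, -7.0], [-55.0, 18.0], [-56.0, 12.0], [-57.0, 9.0], [-58.0, 6.0], [-59.0, 3.0], [-59.0, -0.0], [-60.0, -3.0], [-58.0, 18.0], [-59.0, 13.0], [-60.0, 10.0]]
(array([0.51535298, 0.2765943 , 0.23889767, 4.49166629]), np.float64(0.5406595181842047))
t 26.55 tcp [0.3864 0.4013 0.1965] a 12.62 q1,q6 [0.71 2.06] F [0.3 0.2 0.3] open 0.0139
[0.0979, 0.1491, 0.0465] [0.02, -0.0, -100.38]
```

The carrier is home: in the press frame it spans about -60 to +58 mm along x. Next the handle, gripping the hub with a bar side on each finger.

Emit:
carry_out([
  [0.02, 0.03, 0, 0, 0, -10],
  [0.04, 0.06, 0, 0, 0, -20],
  [0.06, 0.09, 0, 0, 0, -30],
  [0.08, 0.12, 0, 0, 0, -40],
  [0.097, 0.149, 0, 0, 0, -50],
  [0.097, 0.149, 0, 0, 0, -60],
  [0.097, 0.149, 0, 0, 0, -70],
  [0.097, 0.149, 0, 0, 0, -80],
  [0.097, 0.149, 0, 0, 0, -90],
  [0.097, 0.149, 0.02, 0, 0, -100],
  [0.097, 0.149, 0.03, 0, 0, -100.4],
  [0.097, 0.149, 0.03, 0, 0, -100.4],
], jaw=145)

```text
t: 28.05
tool_pos: [0.5127, 0.2775, 0.1654]
orientation: [-1.737, -2.616, 0.003]
force: [-0.6, -0.3, 0.3]
opening: 0.04
gripper_force: 0.0
```

```bash
python3 - <<'E'
from h import *
rows([(.5137,.2772,.0893,np.radians(113))])
E
```

```text
t 28.05 tcp [0.5127 0.2775 0.1654] a 112.84 q1,q6 [0.41 0.01] F [-0.6 -0.3  0.3] open 0.04
[-0.0006, 0.0009, 0.0761] [-0.11, 0.0, -0.16]
```

Emit:
carry_out([
  [-0.0005, 0.001, 0.03, 0, 0, 0],
  [-0.0005, 0.001, 0.055, 0, 0, 0],
  [-0.0005, 0.001, 0.07, 0, 0, 0],
  [-0.0005, 0.001, 0.076, 0, 0, 0],
  [-0.0005, 0.001, 0.076, 0, 0, 0],
  [-0.0005, 0.001, 0.076, 0, 0, 0],
])

```text
t: 28.8
tool_pos: [0.5152, 0.2786, 0.0916]
orientation: [1.732, 2.62, 0.002]
force: [0.9, 0.5, -0.2]
opening: 0.0398
gripper_force: 0.0
```

Emit:
carry_out([
  [0, 0, 0, 0, 0, 0],
  [0, 0, 0, 0, 0, 0],
  [0, 0, 0, 0, 0, 0],
  [0, 0, 0, 0, 0, 0],
  [0, 0, 0, 0, 0, 0],
], jaw=255, force=25)

```text
t: 29.42
tool_pos: [0.5139, 0.2781, 0.0906]
orientation: [-1.731, -2.621, 0.001]
force: [-6.1, -1.8, 5.6]
opening: 0.0164
gripper_force: 25.0
```

Emit:
carry_out([
  [0, -0.001, -0.001, 0, 0, 0],
  [0, -0.001, -0.001, 0, 0, 10],
  [0, -0.001, -0.0005, 0, 0, 20],
  [0, -0.001, -0.0002, 0, 0, 30],
  [0, -0.001, 0.0, 0, 0, 40],
  [0, -0.001, 0.0004, 0, 0, 50],
  [0, -0.001, 0.0006, 0, 0, 60],
  [0, -0.001, 0.0006, 0, 0, 60],
], force=35)

```text
t: 30.42
tool_pos: [0.5132, 0.2779, 0.0891]
orientation: [-2.809, -1.406, 0.001]
force: [-0.2, 1.0, -4.0]
opening: 0.016
gripper_force: 35.0
```

```bash
python3 - <<'E'
from h import *
rows([]); print(robot.read_state()['wrist_torque'])
im=robot.read_camera('top');cv2.imwrite('pics/top15.png',cv2.cvtColor(im,cv2.COLOR_RGB2BGR))
for n in('scene','top'):
  if n=='scene': robot.read_camera(n)
  for e in robot.outline_of(n,'t_handle'): 
    ys,xs=np.where(e['pixels']); print(n,round(e['conf'],2),e['pixel'],len(xs),xs.min(),xs.max(),ys.min(),ys.max())
E
```

```text
t 30.43 tcp [0.5132 0.2779 0.0891] a 53.17 q1,q6 [0.41 1.05] F [-0.2  1.  -4. ] open 0.016
[0.16808285 0.10519199 0.01489403]
```

Emit:
carry_out([
  [0, 0, 0.0003, 0, 0, 10],
  [0, 0, 0.0006, 0, 0, 20],
  [0, 0, 0.0009, 0, 0, 30],
  [0, 0, 0.0012, 0, 0, 40],
])

```text
t: 31.12
tool_pos: [0.513, 0.2782, 0.088]
orientation: [-3.121, -0.353, 0.001]
force: [0.0, 2.9, -5.7]
opening: 0.0159
gripper_force: 35.0
```

```bash
python3 - <<'E'
from h import *
rows([]); print(robot.read_state()['wrist_torque'])
E
```

```text
t 31.12 tcp [0.513  0.2782 0.088 ] a 12.92 q1,q6 [0.41 1.75] F [ 0.   2.9 -5.7] open 0.0159
[0.46659957 0.26176359 0.1441969 ]
```

Emit:
carry_out([
  [0, 0, 0.001, 0, 0, 10],
  [0, 0, 0.0014, 0, 0, 20],
  [0, 0, 0.0018, 0, 0, 30],
  [0, 0, 0.002, 0, 0, 40],
  [0, 0, 0.002, 0, 0, 40],
])

```text
t: 31.75
tool_pos: [0.5133, 0.2784, 0.0869]
orientation: [-3.056, 0.726, 0.001]
force: [-2.9, 3.3, -1.4]
opening: 0.0161
gripper_force: 35.0
```

Emit:
carry_out([
  [0, 0, 0, 0, 0, 0],
  [0, 0, 0, 0, 0, 0],
  [0, 0, 0, 0, 0, 0],
  [0, 0, -0.02, 0, 0, 0],
  [0, 0, -0.045, 0, 0, 0],
  [0, 0, -0.045, 0, 0, 0],
], jaw=145)

```text
t: 32.5
tool_pos: [0.5158, 0.2788, 0.1356]
orientation: [-3.052, 0.729, -0.008]
force: [-0.7, 0.7, 0.4]
opening: 0.0406
gripper_force: 0.0
```

```bash
python3 - <<'E'
from h import *
ms={}
for n,near in(('scene',(168,164)),('top',(141,190))):
  im=robot.read_camera(n);cv2.imwrite(f'pics/{n}16.png',cv2.cvtColor(im,cv2.COLOR_RGB2BGR))
  for e in robot.outline_of(n,'t_handle'): 
    ys,xs=np.where(e['pixels']); print(n,round(e['conf'],2),e['pixel'],len(xs),xs.min(),xs.max(),ys.min(),ys.max())
# predicted bar ends for t=4.535+2.44
for t in(4.535,4.535+2.44):
  th=.222-t; h=.112+.001592*(9.425-t); 
  for n in('scene','top'): print(t,n,proj(n,[[.5137+s*.048*np.cos(th),.277+s*.048*np.sin(th),h] for s in(-1,1)]).round(1).tolist())
rows([])
E
```

```text
4.535 scene [[182.5, 164.7], [151.4, 163.2]]
4.535 top [[157.7, 185.4], [126.5, 198.7]]
6.975 scene [[151.5, 168.4], [181.9, 162.0]]
6.975 top [[134.4, 207.1], [150.4, 177.8]]
t 32.7 tcp [0.513  0.2776 0.1307] a -26.89 q1,q6 [0.41 2.45] F [0.  0.4 0.2] open 0.0402
```

Emit:
carry_out([
  [0, 0, 0, 0, 0, -10],
  [0, 0, 0, 0, 0, -20],
  [0, 0, 0, 0, 0, -30],
  [0, 0, 0, 0, 0, -40],
  [0, 0, 0, 0, 0, -50],
  [0, 0, 0, 0, 0, -60],
  [0, 0, 0, 0, 0, -70],
  [0, 0, 0, 0, 0, -80],
  [0, 0, 0, 0, 0, -90],
  [0, 0, 0, 0, 0, -100],
  [0, 0, 0, 0, 0, -110],
  [0, 0, 0, 0, 0, -120],
])

```text
t: 34.2
tool_pos: [0.5127, 0.2775, 0.1302]
orientation: [-2.153, -2.286, 0.003]
force: [-0.3, -0.0, -0.5]
opening: 0.0401
gripper_force: 0.0
```

Emit:
carry_out([
  [0, 0, 0, 0, 0, -10],
  [0, 0, 0, 0, 0, -20],
  [0, 0, 0, 0, 0, -30],
  [0, 0, 0, 0, 0, -40],
  [0, 0, 0, 0, 0, -50],
  [0, 0, 0, 0, 0, -60],
  [0, 0, 0, 0, 0, -60],
  [0, 0, 0, 0, 0, -60],
])

```text
t: 35.2
tool_pos: [0.5131, 0.2777, 0.1309]
orientation: [-0.736, -3.053, 0.001]
force: [-0.4, 0.3, 0.7]
opening: 0.0402
gripper_force: 0.0
```

```bash
python3 - <<'E'
from h import *
for n in('scene','top'):
  im=robot.read_camera(n);cv2.imwrite(f'pics/{n}17.png',cv2.cvtColor(im,cv2.COLOR_RGB2BGR))
  for e in robot.outline_of(n,'t_handle'): 
    ys,xs=np.where(e['pixels']); print(n,round(e['conf'],2),e['pixel'],len(xs),xs.min(),xs.max(),ys.min(),ys.max())
rows([(.513,.278,.0865,np.radians(153))])
E
```

```text
scene 0.28 [164.1, 196.3] 159 156 178 187 204
top 0.38 [165.3, 200.1] 286 155 170 176 215
t 35.4 tcp [0.5135 0.2779 0.1315] a 153.02 q1,q6 [ 0.41 -0.69] F [-0.5  0.5 -0.4] open 0.0404
[0.0005, -0.0001, 0.045] [-0.01, -0.0, 0.02]
```

Descend, regrip, and wind.

Emit:
carry_out([
  [0, 0, 0.02, 0, 0, 0],
  [0, 0, 0.035, 0, 0, 0],
  [0, 0, 0.0445, 0, 0, 0],
  [0, 0, 0.0445, 0, 0, 0],
  [0, 0, 0.0445, 0, 0, 0],
])

```text
t: 36.02
tool_pos: [0.5138, 0.278, 0.0874]
orientation: [0.731, 3.055, 0.0]
force: [-0.8, -0.3, -0.6]
opening: 0.0403
gripper_force: 0.0
```

Emit:
carry_out([
  [0, 0, 0, 0, 0, 0],
  [0, 0, 0, 0, 0, 0],
  [0, 0, 0, 0, 0, 0],
  [0, 0, 0, 0, 0, 0],
  [0, 0, 0, 0, 0, 0],
], jaw=255, force=35)

```text
t: 36.65
tool_pos: [0.5138, 0.2782, 0.0875]
orientation: [0.73, 3.055, 0.001]
force: [1.1, 1.5, 1.6]
opening: 0.0157
gripper_force: 35.0
```

Emit:
carry_out([
  [0, 0, 0.0003, 0, 0, 10],
  [0, 0, 0.0006, 0, 0, 20],
  [0, 0, 0.0009, 0, 0, 30],
  [0, 0, 0.0011, 0, 0, 40],
  [0, 0, 0.0014, 0, 0, 50],
  [0, 0, 0.0017, 0, 0, 60],
  [0, 0, 0.002, 0, 0, 70],
  [0, 0, 0.0022, 0, 0, 80],
  [0, 0, 0.0025, 0, 0, 90],
  [0, 0, 0.0028, 0, 0, 100],
  [0, 0, 0.0031, 0, 0, 110],
  [0, 0, 0.0033, 0, 0, 120],
])

```text
t: 38.15
tool_pos: [0.5133, 0.2781, 0.0841]
orientation: [-3.014, -0.887, 0.0]
force: [-2.3, 1.6, 3.8]
opening: 0.0162
gripper_force: 35.0
```

```bash
python3 - <<'E'
from h import *
rows([]); print(robot.read_state()['wrist_torque'])
E
```

```text
t 38.15 tcp [0.5133 0.2781 0.0841] a 32.8 q1,q6 [0.41 1.41] F [-2.3  1.6  3.8] open 0.0162
[0.12948945 0.49444552 0.20451833]
```

Emit:
carry_out([
  [0, 0, 0.0002, 0, 0, 6],
  [0, 0, 0.0004, 0, 0, 12],
  [0, 0, 0.0005, 0, 0, 18],
])

```text
t: 38.52
tool_pos: [0.5132, 0.2782, 0.0836]
orientation: [-3.115, -0.408, 0.001]
force: [-1.5, 1.7, 3.1]
opening: 0.0156
gripper_force: 35.0
```

```bash
python3 - <<'E'
from h import *
rows([]); print(robot.read_state()['wrist_torque'])
E
```

```text
t 38.52 tcp [0.5132 0.2782 0.0836] a 14.93 q1,q6 [0.41 1.72] F [-1.5  1.7  3.1] open 0.0156
[0.20587756 0.53975028 0.12926111]
```

Emit:
carry_out([
  [0, 0, 0.0001, 0, 0, 5],
  [0, 0, 0.0002, 0, 0, 10],
])

```text
t: 38.78
tool_pos: [0.5133, 0.2783, 0.0836]
orientation: [-3.138, -0.136, 0.0]
force: [-0.5, 1.1, 4.9]
opening: 0.0161
gripper_force: 35.0
```

```bash
python3 - <<'E'
from h import *
rows([]); print(robot.read_state()['wrist_torque'])
E
```

```text
t 38.77 tcp [0.5133 0.2783 0.0836] a 4.98 q1,q6 [0.41 1.89] F [-0.5  1.1  4.9] open 0.0161
[0.31213722 0.15083418 0.30567217]
```

Emit:
carry_out([
  [0, 0, 0, 0, 0, 4],
  [0, 0, 0, 0, 0, 8],
])

```text
t: 39.02
tool_pos: [0.5137, 0.2783, 0.0837]
orientation: [-3.14, 0.082, -0.001]
force: [1.8, 1.5, 3.5]
opening: 0.0157
gripper_force: 35.0
```

```bash
python3 - <<'E'
from h import *
rows([]); print(robot.read_state()['wrist_torque'])
E
```

```text
t 39.02 tcp [0.5137 0.2783 0.0837] a -2.99 q1,q6 [0.41 2.03] F [1.8 1.5 3.5] open 0.0157
[ 0.26924979 -0.22900636  0.24395463]
```

Emit:
carry_out([
  [0, 0, 0, 0, 0, 0],
  [0, 0, 0, 0, 0, 5],
  [0, 0, 0, 0, 0, 10],
  [0, 0, 0, 0, 0, 14],
], force=55)

```text
t: 39.52
tool_pos: [0.5139, 0.2782, 0.0838]
orientation: [-3.107, 0.462, -0.001]
force: [-4.2, 1.5, 6.7]
opening: 0.0158
gripper_force: 57.7
```

```bash
python3 - <<'E'
from h import *
rows([]); print(robot.read_state()['wrist_torque'])
E
```

```text
t 39.52 tcp [0.5139 0.2782 0.0838] a -16.9 q1,q6 [0.41 2.27] F [-4.2  1.5  6.7] open 0.0158
[0.28409061 0.75151064 0.47752512]
```

Torque climbs to 0.48 N·m against a hard stop, well above the 0.15 friction. Release, lift away and check.

Emit:
carry_out([
  [0, 0, 0, 0, 0, 0],
  [0, 0, 0, 0, 0, 0],
  [0, 0, 0, 0, 0, 0],
  [0, 0, 0, 0, 0, 0],
  [0, 0, -0.03, 0, 0, 0],
  [0, 0, -0.07, 0, 0, 0],
  [-0.05, 0, -0.1, 0, 0, 0],
  [-0.1, -0.05, -0.12, 0, 0, 0],
  [-0.12, -0.1, -0.12, 0, 0, 0],
  [-0.13, -0.15, -0.12, 0, 0, 0],
  [-0.13, -0.2, -0.12, 0, 0, 0],
  [-0.13, -0.2, -0.12, 0, 0, 0],
], jaw=145)

```text
t: 41.02
tool_pos: [0.4463, 0.5091, 0.1998]
orientation: [3.105, -0.457, -0.004]
force: [-0.7, 0.2, -0.9]
opening: 0.0401
gripper_force: 0.0
```

```bash
python3 - <<'E'
from h import *
A=[]
for n,x,y in(('scene',110,140),('top',90,150)):
  im=robot.read_camera(n); A.append(cv2.resize(cv2.cvtColor(im,cv2.COLOR_RGB2BGR)[y:y+100,x:x+100],(400,400),interpolation=cv2.INTER_CUBIC))
  for k in('t_handle','carrier'):
    for e in robot.outline_of(n,k): print(n,k,round(e['conf'],2),e['pixel'],int(e['pixels'].sum()))
for t in(9.425,9.075):
  th=.222-t; h=.112+.001592*(9.425-t)
  print(t,[(((proj(n,[[.5137+s*.048*np.cos(th),.277+s*.048*np.sin(th),h] for s in(-1,1)])+.5-o)*4)+[dx,0]).round().tolist() for n,o,dx in(('scene',(110,140),0),('top',(90,150),400))])
cv2.imwrite('pics/fin.png',np.hstack(A)); rows([])
E
```

```text
scene t_handle 0.59 [166.2, 170.0] 74
scene t_handle 0.46 [167.5, 189.7] 1182
scene carrier 0.84 [396.4, 273.3] 602
scene carrier 0.75 [168.3, 196.8] 209
top t_handle 0.56 [142.5, 192.7] 111
top carrier 0.72 [374.4, 202.6] 549
top carrier 0.6 [152.7, 206.6] 336
9.425 [[[261.0, 86.0], [198.0, 131.0]], [[601.0, 110.0], [626.0, 236.0]]]
9.075 [[[240.0, 84.0], [220.0, 131.0]], [[579.0, 118.0], [648.0, 227.0]]]
t 41.33 tcp [0.4476 0.5061 0.2042] a -16.96 q1,q6 [0.77 2.64] F [-0.6  0.1  0.1] open 0.0397
```

View pics/fin.png

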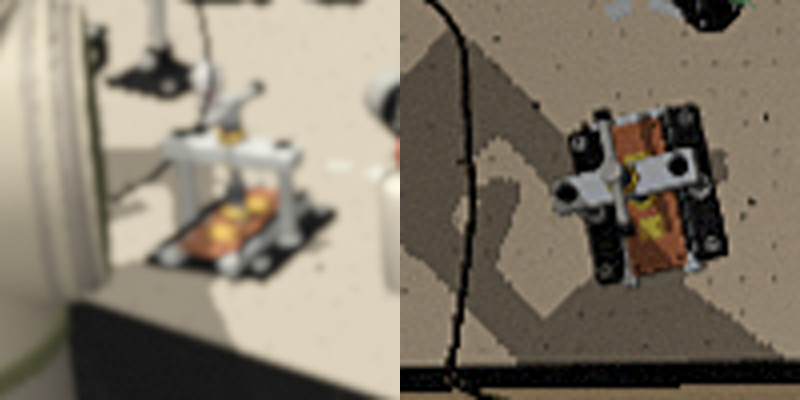

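The bar shows from (601,112) to (627,225) in the top crop, which matches the stop at 9.425 rad. The carrier lies home between the rails, and the robot is clear.

```bash
python3 -c "
from plant import robot
print(robot.close_job())"
```

```text
the job is handed in; nothing more can be done
None
```

The job is handed in, with no verdict returned: the last pictures show the carrier home in the press, chip up, and the T-handle wound to its stop, but the force on the chip could not be measured.

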